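Seat a depth-gauge bridge on its kinematic base, touch the probe down and lock it

ROBOT

A 6-joint arm with a two-finger parallel gripper is mounted at the origin on a cart in front of the work surface, level with it; the furniture and walls round the work are solid. World frame = base frame: x ahead of the robot, y to its left, z up, the work surface at z = 0. Lengths are in m, angles in rad, forces in N, time in s.
With the tool pointing down it reaches from about 0.35 to 0.975 m from the base axis. Payload 4.9 kg.
Tool frame: the origin (TCP) lies at the very end of the fingers, on their centre line; the grasp point (between the pads) lies 19 mm behind it; z points along the fingers, y is the line along which they close (so a half turn about z gives the same grasp; the last joint's range is limited). The gripper opens to 85 mm and grips with 20 to 120 N. Pads are 22 mm wide; open, the fingers measure 114 mm over their backs; the gripper's body (76 mm by 85 mm) begins 54 mm behind the grasp point. The pads swing forward as they close: fully open they stand 13 mm farther back than shut.
Start: joints at [1.079, 0.053, 1.613, -0, 1.476, -0.119], TCP at [0.228, 0.582, 0.231] pointing down, gripper open.
Joint ranges: [-3.01, 3.01], [-1.01, 2.22], [0.06, 2.58], [-1.02, 4.17], [0.09, 2.62], [-3.14, 3.14]. Speed limits (rad/s): [2.57, 2.57, 3.14, 3.14, 3.14, 3.14].

INTERFACE

Orientations are given as a rotation vector (axis times angle).
In Python, from station import get_obs, get_image, finish_job gives the robot as it stands. The module is installed in compiled form; this text tells all that it offers.
- The arm moves only by the tool carry_out, never from a script. Its argument "rows" is a list of rows, each a list of 7 numbers: the turn, a rotation vector about the tool's x, y, z as a fraction of full scale, then the shift along the tool's x, y, z as a fraction of full scale, then the closure, from -1 (fully open) to 1 (shut). A call has 1 to 5 rows; each row is the pose to reach, as a shift and turn from the pose commanded when the call began, along the tool's axes at that moment, turning the shorter way round; what a row does not reach only later rows make up. Full scale, the value 1, is 300 mm for a shift and pi rad for a turn. A row lasts 1/10 s, in which the tool goes at most 50 mm and 8.59 degrees, less where a joint would pass 70% of its speed; a pose out of reach is approached as far as the arm can. A call with a number of a shift or a turn outside -1 to 1 is refused whole. A call with a gripper value outside its range is refused whole. The fingers move at their own pace and stop on an object; "force" is the grip in N (left out, the last holds). Time passes only in rows, so rows that repeat a pose let the fingers close. It gives the time, the measured TCP pose, the force, the opening and the grip force at its end, in the units of the state.
- get_obs(): the state, without advancing time (a new reading comes with each control period).
- get_image(name): name is "side" or "top"; returns a dict with "img" (384x512x3 uint8, blue, green, red), "mtx" (3x3 intrinsics, pixels), "R" (3x3) and "t" (3): a world point X has camera coordinates R X + t. Camera axes: x right, y down, z forward; pixel columns grow to the right and rows downward; lengths in m; the calibration is good to about 2 mm. A picture is of the moment at which its call begins. There is no depth.
- finish_job(): hands the job in; it is judged then, once.
The state is a dict: "t": time; "q": joint angles; "dq": joint speeds; "effort": joint torques, N m; "tool_pos": TCP position; "tool_rot": TCP orientation; "contact_force": force on the tool from outside, world axes, zero at the start; "wrist_torque": the same for the moment, N m; "opening": finger opening in m; "grip_force": force on a finger pad.
Only numpy, scipy, OpenCV 4.12 (cv2) and the standard library are available. Lean on these libraries where they do the work, as an engineer would, in place of code of your own. Each camera call takes 0.05 s, during which the arm holds its last target. There are 200 camera calls.

TASK

Take the blue gauge bridge by its black grip and lower it (do not drop it) onto the kinematic base so that its three ball feet are fully home in the cone, the groove and on the flat; the sliding carriage that bears these seats may stand off the base's middle, so feel or look for the cone. Then push the probe's knob down until the probe tip rests on the sample, and after that swing the red lever down to its stop to lock the probe, leaving the bridge home. Do not disturb the dropper bottle, the petri dish and the wash bottle.

Things in the scene. Friction and masses are not known exactly. Their poses are not given: they have to be found in the camera images.
- base: Fixed grey bed 190 (x) x 150 (y) mm of the kinematic base; origin at the centre of its underside, on the table, z up. On it an aluminium carriage (150 x 124 mm, top 20 mm above the table) bears the seats. The carriage is clamped, immovable, anywhere within 12 mm either way of the middle ALONG THE BASE'S X; in y and yaw it is true to the base. Its place along x is not reported: look or feel.
- cone_mid (a point): where the cone's centre is WITH THE CARRIAGE IN THE MIDDLE: (-50, 45) mm of the base, 30.3 mm above the table (height of a ball's lowest point when home). The cone: brass block 48 (base x) x 32 mm, 90-degree funnel of 18 mm mouth, slick (friction 0.05), upper face 36 mm above the table: a ball that misses stands there. Within 4 mm of centre a ball slides home once the bridge is let go; farther off it may not.
- groove_mid (a point): the groove's middle with the carriage in the middle: (50, 45) mm of the base, at a home ball's lowest point. Brass block 44 mm long (base x), 34 mm wide, a slick 90-degree V along x, 18 mm wide at the mouth; upper faces 36 mm above the table
- flat_mid (a point): centre of the flat seat with the carriage in the middle: (8, -50) mm of the base; slick steel bar 44 (base x) x 26 mm, its face 30.3 mm above the table
- sample_mid (a point): on the sample's axis with the carriage in the middle: (48, 0) mm of the base. The sample, an amber disc of 32 mm diameter on the carriage, lies under the probe when the bridge is home; its level top is 34 to 46 mm above the table, the height not reported
- bridge: Loose gauge bridge, about 0.7 kg: blue plate 156 (x) x 132 (y) x 8 mm, top face 38 mm above the origin, on three steel balls of 16 mm diameter. Origin mid-plate in the plane of the balls' lowest points, z up. Home: x and y axes point as the base's, y equal to the base's, x off by as much as the carriage, origin 30.3 mm above the table. Starts standing on its feet on the table.
- foot_cone (a point): lowest point of the bridge's ball that belongs in the cone, at (-50, 45, 0) mm of the bridge
- foot_groove (a point): lowest point of the ball that belongs in the groove, at (50, 45, 0) mm of the bridge
- foot_flat (a point): lowest point of the ball that belongs on the flat, at (8, -50, 0) mm of the bridge
- grip (a point): point in the black grip block to hold the bridge by: block 56 mm along the bridge's x, 18 mm thick along its y (pinch across y), rising 38 mm from the plate, its top 10 mm above this point, which lies 66 mm above the bridge's origin at its middle
- probe_knob (a point): centre of the top face of the probe's black knob, 24 mm in diameter and 10 mm high, at (48, 0, 97) mm of the bridge while the probe is raised; it goes down with the probe
- probe_tip: lower end of the probe rod (9 mm thick), origin at its lowest point, at (48, 0, 24) mm of the bridge while the probe is raised. It is spring-loaded: gives way up to 2 mm into the rod at 0.5 to 1.5 N, then is rigid. With the tip out the knob's top is 73 mm above it
- probe (a joint): how far the probe rod is pushed down, m: 0 raised, 0.030 at most. Stays where it is left (friction about 2 N, to be overcome by pushing the knob down). The tip meets the sample at 8 to 21 mm; push on until resistance rises clearly.
- lock (a joint): angle of the red locking lever, rad: 0 stands up 35 degrees from level, 0.60 lies flat at its stop (locked). Stays where it is left; needs 1 to 3 N at its end. Pivot at (48, 16, 52) mm of the bridge, axis along the bridge's x; the arm points to +y and swings down when pressed from above. It does not alter the probe's friction.
- lock_tip (a point): axis of the round end of the red lever (13 mm thick, 14 mm wide), 43 mm from the pivot; at (48, 51, 77) mm of the bridge with the lever up, (48, 59, 52) when down
- dropper_bottle: bystander: amber dropper bottle with a red bulb, 33 mm in diameter, 99 mm high, origin under its centre
- petri_dish: bystander: glass petri dish, 68 mm in diameter, 18 mm high, origin under its centre
- wash_bottle: bystander: white wash bottle with yellow cap and bent jet, 64 mm in diameter, 182 mm high, origin under its centre

How it is judged:
By the outcome, as a careful person would: the job done as asked, in the order asked, and still so for the second after the job is handed in, with the robot touching nothing.
It also fails if it takes over 58 s, if anything falls off the work surface, if the arm or the gripper's body presses on something with over 40 N, if the wrist force passes 120 N, or if a joint passes its speed limit or range.

## Working session

There is one attempt and no reset: what is moved stays moved. The work goes in short steps, Python scripts to look and compute and a tool call to move; the robot and the scene stay as the last step left them, time stands still between calls to the robot, and variables do not carry over. Pictures are saved under pics/ and viewed, at most 10 in all, crops included, and the job is handed in when it is done.

Besides the shell and the picture viewer there is one more tool, called after "Call:" as name([rows], argument=value, ...), one row to a line, values as JSON. carry_out: Moves the arm, as the interface text tells. Shift numbers are shares of 300 mm and turn numbers shares of pi rad, none past 1 either way. Its arguments: {"type":"object","properties":{"rows":{"type":"array"},"force":{"type":"number"}},"required":["rows"]}

```bash
mkdir -p pics
python3 - <<'E'
from station import *
import cv2,json
o=get_obs();print({k:(v if isinstance(v,(int,float)) else [round(float(x),4) for x in v]) for k,v in o.items()})
for n in("top","side"):
    d=get_image(n);cv2.imwrite(f"pics/{n}0.png",d["img"]);print(n,d["mtx"],d["R"],d["t"])
E
```

```text
{'t': 0.0, 'q': [1.079, 0.0533, 1.6143, 0.0, 1.476, -0.119], 'dq': [0.0004, 0.0022, 0.0001, -0.0002, 0.001, 0.0011], 'effort': [-0.0007, -39.3686, -37.0173, -0.0002, 0.0071, -0.0], 'tool_pos': [0.2273, 0.5815, 0.2301], 'tool_rot': [-0.5821, -3.0866, 0.003], 'contact_force': [0.0208, 0.0201, 0.7247], 'wrist_torque': [-0.0528, 0.0399, -0.0224], 'grip_force': 0.0, 'opening': 0.08555695830996868}
top [[373.10237812   0.         259.99485478]
 [  0.         373.10237812 194.02150142]
 [  0.           0.           1.        ]] [[ 9.97061594e-03 -9.99948721e-01  1.77270414e-03]
 [-9.88845986e-01 -1.01233416e-02 -1.48597222e-01]
 [ 1.48607548e-01 -2.71325541e-04 -9.88896214e-01]] [0.12161476 0.59683576 0.99951949]
side [[455.5048855    0.         257.98858982]
 [  0.         455.5048855  194.01673982]
 [  0.           0.           1.        ]] [[-0.99524968  0.09446346 -0.02355288]
 [ 0.06258042  0.43542253 -0.89804839]
 [-0.0745773  -0.89525632 -0.4392657 ]] [ 0.5563809  -0.01669738  1.34898263]
```

View pics/top0.png

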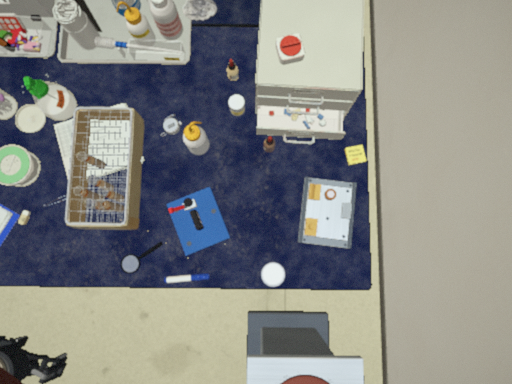

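View pics/side0.png

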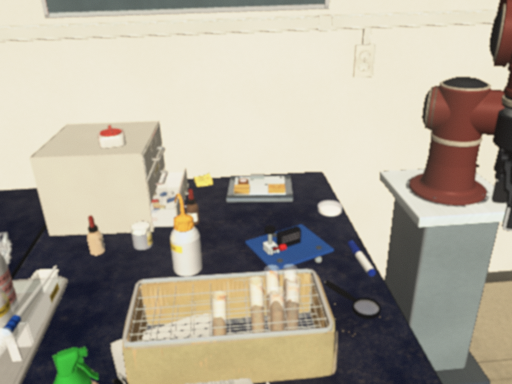

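The top view shows the bridge near (197,221), rotated, and the base near (327,212). The wash bottle is at (196,138) and the petri dish probably at (273,275). I'll enlarge the bridge and base area.

Run:
```python
import cv2
i=cv2.imread("pics/top0.png")
a=cv2.resize(i[180:260,162:242],None,fx=5,fy=5,interpolation=cv2.INTER_CUBIC)
b=cv2.resize(i[172:252,288:368],None,fx=5,fy=5,interpolation=cv2.INTER_CUBIC)
cv2.imwrite("pics/c1.png",cv2.hconcat([a,b]))
```

```text
(no output)
```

View pics/c1.png

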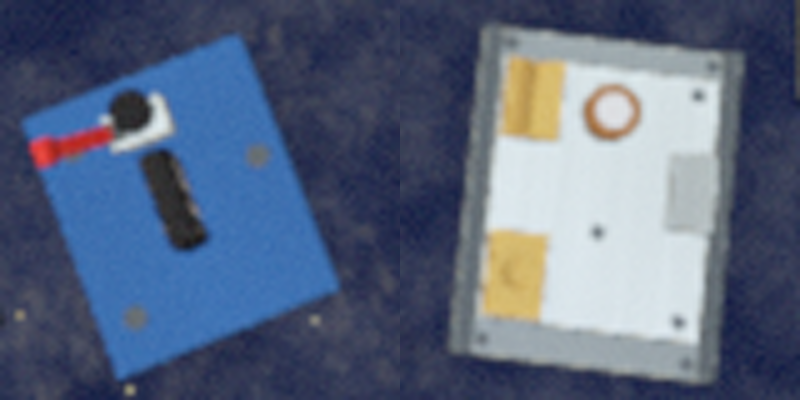

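The left crop shows the bridge, with the lever pointing left (+y) and the knob at the upper part (+x). The right crop shows the base, with the cone block at lower left and the groove at upper left. Next I'll fit both poses.

```bash
cat > h.py <<'E'
import numpy as np,cv2
from station import *
from scipy.optimize import least_squares
from scipy.spatial.transform import Rotation as Ro
def proj(d,X):
    c=np.atleast_2d(X)@d["R"].T+d["t"]; p=c@d["mtx"].T; return p[:,:2]/p[:,2:]
def w(pose,P):
    x,y,a=pose[:3];P=np.atleast_2d(np.array(P,float))/1000
    return np.c_[x+np.cos(a)*P[:,0]-np.sin(a)*P[:,1],y+np.sin(a)*P[:,0]+np.cos(a)*P[:,1],P[:,2]]
def tool():
    o=get_obs();return np.array(o["tool_pos"]),Ro.from_rotvec(o["tool_rot"])
E
python3 - <<'E'
from h import *
d=get_image("top")
px=lambda L,o:(np.array(L)+.5)/5-.5+o
B=px([(22,122),(238,36),(340,290),(120,380),(130,108),(178,200)],[162,180])
BP=[(78,66,38),(78,-66,38),(-78,-66,38),(-78,66,38),(48,0,97),(0,0,74)]
f=lambda p:(proj(d,w(p,BP))-B).ravel()
s=least_squares(f,[.45,.2,0.3]);print("bridge",s.x,s.fun.reshape(-1,2).round(1).tolist())
C=px([(505,53),(722,75),(705,345),(483,318),(84+400,25),(743,55),(715,383),(450,352),(515,273),(613,110)],[288-80,172])
def g(p):
    o=p[3]*1000
    ca=w(p,[(75+o,62,20),(75+o,-62,20),(-75+o,-62,20),(-75+o,62,20)])
    be=w(p,[(95,75,10),(95,-75,10),(-95,-75,10),(-95,75,10)])
    co=w(p,[(-50+o,45,34),(48+o,0,40)])
    return (proj(d,np.r_[ca,be,co])-C).ravel()
s=least_squares(g,[.45,-.1,0,0]);print("base",s.x,s.fun.reshape(-1,2).round(1).tolist())
for n,uv,z in(("petri",(273,275),.018),("wash",(195,135),.1)):
    r=least_squares(lambda p:(proj(d,[[p[0],p[1],z]])-uv).ravel(),[.4,0]);print(n,r.x)
E
```

```text
bridge [0.52016661 0.29980085 0.40052876] [[-0.0, -0.2], [0.7, -0.7], [0.7, -0.1], [0.0, 0.3], [0.2, 0.8], [-1.5, -0.1]]
base [ 0.55074035 -0.06612393 -0.10347684  0.00184307] [[0.2, 0.5], [-0.3, 0.9], [-1.0, -0.8], [-0.4, -0.4], [0.1, 0.1], [-0.4, -0.1], [0.2, -0.1], [0.5, 0.1], [0.7, 0.1], [0.5, -0.3]]
petri [0.37233357 0.08921623]
wash [0.74724341 0.30547881]
```

```bash
cat >> h.py <<'E'
def go(x,y,z,yaw):
    """print row (turn/pi, shift/0.3) to have TCP at xyz, pointing down, tool y at angle yaw (or yaw+pi)"""
    p,R=tool();best=None
    for k in(0,np.pi):
        a=yaw+k; yv=np.array([np.cos(a),np.sin(a),0]);zv=np.array([0,0,-1.]);
        T=Ro.from_matrix(np.c_[np.cross(yv,zv),yv,zv]); r=(R.inv()*T).as_rotvec()
        if best is None or np.linalg.norm(r)<np.linalg.norm(best): best=r
    s=R.inv().apply(np.array([x,y,z])-p)
    o=get_obs();print("t",round(o["t"],2),"p",p.round(4),"F",np.round(o["contact_force"],1),"q",np.round(o["q"],2))
    print("row",(best/np.pi).round(4).tolist()+(s/.3).round(4).tolist())
E
python3 -c "
from h import *
go(.520,.300,.15,.4005+np.pi/2)"
```

```text
t 0.15 p [0.2274 0.5816 0.2303] F [0.3 0.6 0.3] q [ 1.08  0.05  1.61  0.    1.48 -0.12]
row [-0.0005, -0.0003, -0.2462, -1.2503, -0.5186, 0.2683]
```

Call:
carry_out([
  [0, 0, -0.22, -0.83, -0.34, 0.1, -1],
  [0, 0, -0.22, -0.83, -0.34, 0.1, -1],
  [0, 0, -0.22, -0.83, -0.34, 0.1, -1],
  [0, 0, -0.22, -0.83, -0.34, 0.1, -1],
  [0, 0, -0.22, -0.83, -0.34, 0.1, -1],
], force=60)

```text
t: 0.65
tool_pos: [0.4003, 0.4169, 0.2044]
tool_rot: [0.507, -3.1, -0.0]
contact_force: [0.2, 0.4, 0.4]
opening: 0.0858
grip_force: 0.0
```

```bash
python3 -c "
from h import *
go(.520,.300,.15,.4005+np.pi/2)"
```

```text
t 0.65 p [0.4003 0.4169 0.2044] F [0.2 0.4 0.4] q [ 0.68 -0.04  1.75  0.    1.43 -1.22]
row [0.0, -0.0, -0.0242, -0.2539, -0.4966, 0.1812]
```

Call:
carry_out([
  [0, 0, -0.024, -0.254, -0.497, 0.18, -1],
  [0, 0, -0.024, -0.254, -0.497, 0.18, -1],
  [0, 0, -0.024, -0.254, -0.497, 0.18, -1],
  [0, 0, -0.024, -0.254, -0.497, 0.18, -1],
  [0, 0, -0.024, -0.254, -0.497, 0.18, -1],
])

```text
t: 1.15
tool_pos: [0.5195, 0.2975, 0.1485]
tool_rot: [0.607, -3.079, 0.002]
contact_force: [0.2, 0.8, -0.3]
opening: 0.0852
grip_force: 0.0
```

Run:
```python
from h import *
go(.520,.300,.15,.4005+np.pi/2);go(.520,.300,.047,.4005+np.pi/2)
a=get_image("top")["img"][160:280,130:250];d=get_image("side");b=d["img"][190:310,210:330]
f=lambda x:cv2.resize(x,(400,400),interpolation=cv2.INTER_CUBIC)
cv2.imwrite("pics/c2.png",cv2.hconcat([f(a),f(b)]))
P=w([.5202,.2998,.4005],[(78,66,38),(78,-66,38),(-78,-66,38),(-78,66,38),(28,0,76),(-28,0,76),(48,0,97)])
print(((proj(d,P)-[210,190])*400/120).round(0))
```

```text
t 1.15 p [0.5195 0.2975 0.1485] F [ 0.2  0.8 -0.3] q [ 0.4   0.06  1.75 -0.    1.34 -1.56]
row [-0.0002, -0.0011, -0.0036, -0.0047, 0.0071, -0.0049]
t 1.15 p [0.5195 0.2975 0.1485] F [ 0.2  0.8 -0.3] q [ 0.4   0.06  1.75 -0.    1.34 -1.56]
row [-0.0002, -0.0011, -0.0036, -0.0059, 0.0073, 0.3384]
[[207. 264.]
 [111. 166.]
 [301. 109.]
 [411. 194.]
 [222. 142.]
 [294. 120.]
 [195. 122.]]
```

View pics/c2.png

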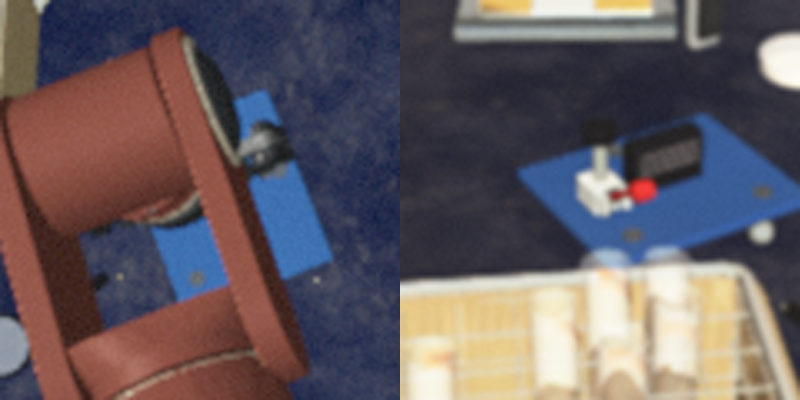

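Run:
```python
from h import *
d=get_image("side");p,R=tool()
for v in([0,0,0],[0,.043,-.013],[0,-.043,-.013]): print(proj(d,p+R.apply(v)),((proj(d,p+R.apply(v))-[210,190])*400/120).round(0))
b=d["img"][90:270,190:400]
cv2.imwrite("pics/c3.png",cv2.resize(b,None,fx=3,fy=3,interpolation=cv2.INTER_CUBIC))
```

```text
[[288.58387827 199.27863374]] [[262.  31.]]
[[299.57609501 201.72769548]] [[299.  39.]]
[[278.40931838 186.45418341]] [[228. -12.]]
```

View pics/c3.png

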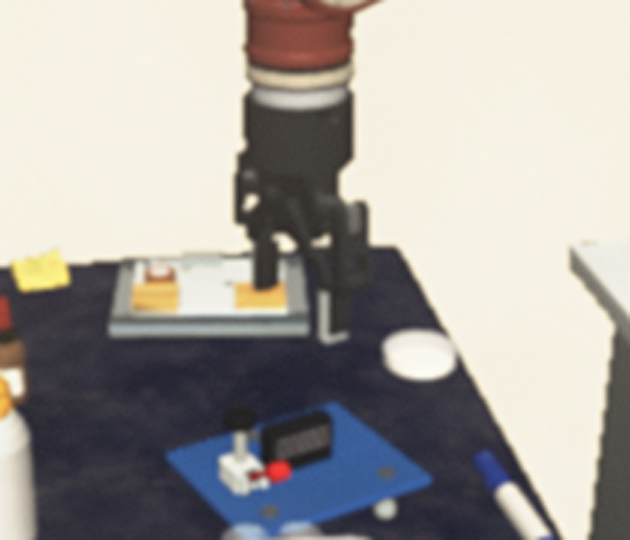

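The gripper stands over the grip as computed: finger tip near crop pixel (335,340), bridge where predicted. Descending to grasp.

Call:
carry_out([
  [0, -0.001, -0.003, -0.006, 0.006, 0.15, -1],
  [0, -0.001, -0.003, -0.006, 0.006, 0.28, -1],
  [0, -0.001, -0.003, -0.006, 0.006, 0.335, -1],
  [0, -0.001, -0.003, -0.006, 0.006, 0.335, -1],
  [0, -0.001, -0.003, -0.006, 0.006, 0.335, 0],
], force=60)

```text
t: 1.8
tool_pos: [0.5202, 0.3039, 0.0519]
tool_rot: [-0.63, 3.073, 0.002]
contact_force: [-0.3, -0.2, 0.2]
opening: 0.0732
grip_force: 0.0
```

Call:
carry_out([
  [0, 0, 0, 0, 0, 0, 1],
  [0, 0, 0, 0, 0, 0, 1],
  [0, 0, 0, 0, 0, 0, 1],
  [0, 0, 0, 0, 0, 0, 1],
  [0, 0, 0, 0, 0, 0, 1],
], force=60)

```text
t: 2.3
tool_pos: [0.5205, 0.3033, 0.0517]
tool_rot: [-0.628, 3.073, 0.002]
contact_force: [-0.2, -0.0, 4.5]
opening: 0.017
grip_force: 60.6
```

Call:
carry_out([
  [0, 0, 0, 0, 0, -0.05, 1],
  [0, 0, 0, 0, 0, -0.15, 1],
  [0, 0, 0, 0, 0, -0.3, 1],
  [0, 0, 0, 0, 0, -0.4, 1],
  [0, 0, 0, 0, 0, -0.4, 1],
])

```text
t: 2.8
tool_pos: [0.5214, 0.3037, 0.1752]
tool_rot: [-0.627, 3.067, 0.003]
contact_force: [1.5, 0.7, -7.2]
opening: 0.017
grip_force: 59.6
```

Run:
```python
from h import *
a=.5507+.0018*np.cos(.1035);b=-.0661-.0018*np.sin(.1035)
go(a,b,.17,-.1035+np.pi/2)
```

```text
t 2.8 p [0.5214 0.3037 0.1752] F [ 1.5  0.7 -7.2] q [ 0.4   0.03  1.73 -0.    1.37 -1.57]
row [0.0009, 0.0036, 0.1613, 0.3888, -1.1749, 0.0131]
```

Call:
carry_out([
  [0, 0, 0.025, 0.05, -0.15, 0, 1],
  [0, 0, 0.05, 0.1, -0.3, 0, 1],
  [0, 0, 0.08, 0.15, -0.45, 0, 1],
  [0, 0, 0.1, 0.2, -0.6, 0, 1],
  [0, 0, 0.12, 0.25, -0.75, 0, 1],
])

```text
t: 3.3
tool_pos: [0.5357, 0.0646, 0.1657]
tool_rot: [0.037, -3.137, -0.002]
contact_force: [1.8, 0.6, -8.3]
opening: 0.0169
grip_force: 60.5
```

Run:
```python
from h import *
a=.5507+.0018*np.cos(.1035);b=-.0661-.0018*np.sin(.1035)
go(a,b,.17,-.1035+np.pi/2)
```

```text
t 3.3 p [0.5357 0.0646 0.1657] F [ 1.8  0.6 -8.3] q [-0.02 -0.1   1.87  0.    1.37 -1.61]
row [0.0003, -0.0013, 0.0405, -0.0455, -0.4375, -0.0151]
```

Call:
carry_out([
  [0, 0, 0.02, -0.02, -0.15, 0, 1],
  [0, 0, 0.035, -0.045, -0.3, -0.015, 1],
  [0, 0, 0.04, -0.045, -0.42, -0.015, 1],
  [0, 0, 0.04, -0.045, -0.435, -0.015, 1],
  [0, 0, 0.04, -0.045, -0.435, -0.015, 1],
])

```text
t: 3.8
tool_pos: [0.5532, -0.0644, 0.1706]
tool_rot: [-0.16, -3.134, -0.005]
contact_force: [1.1, 1.4, -9.2]
opening: 0.017
grip_force: 61.0
```

Run:
```python
from h import *
a=.5507+.0018*np.cos(.1035);b=-.0661-.0018*np.sin(.1035)
go(a,b,.11,-.1035+np.pi/2)
f=lambda x:cv2.resize(x,(400,400),interpolation=cv2.INTER_CUBIC)
t=get_image("top");s=get_image("side")
cv2.imwrite("pics/c4.png",cv2.hconcat([f(t["img"][150:270,265:385]),f(s["img"][110:230,200:320])]))
```

```text
t 3.8 p [ 0.5532 -0.0644  0.1706] F [ 1.1  1.4 -9.2] q [-0.25 -0.06  1.83  0.    1.38 -1.72]
row [0.0009, -0.0012, 0.0005, 0.0008, -0.0072, 0.2021]
```

View pics/c4.png

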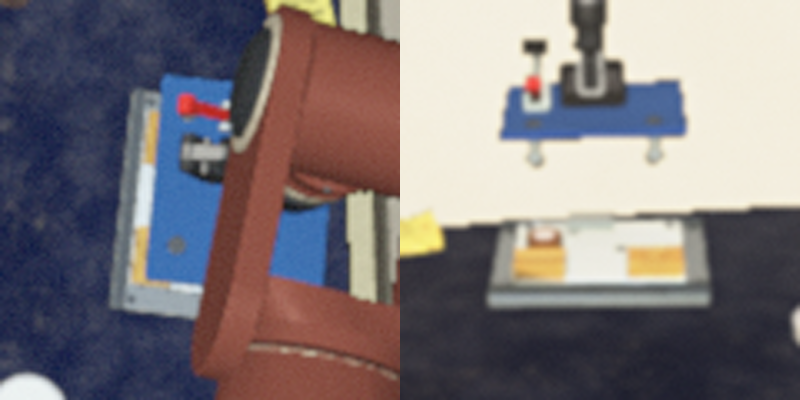

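The side view shows the bridge above the base, with its feet at crop pixels (533,160) and (655,158). The cone block is centred near 656 and the groove block near 540. I'll go lower and take one closer look to align.

Call:
carry_out([
  [0.001, -0.001, 0, 0.001, -0.004, 0.06, 1],
  [0.001, -0.001, 0, 0.001, -0.007, 0.12, 1],
  [0.001, -0.001, 0, 0.001, -0.007, 0.18, 1],
  [0.001, -0.001, 0, 0.001, -0.007, 0.18, 1],
  [0.001, -0.001, 0, 0.001, -0.007, 0.18, 1],
])

```text
t: 4.4
tool_pos: [0.5544, -0.0645, 0.1197]
tool_rot: [0.153, 3.134, -0.002]
contact_force: [1.0, 0.3, -8.6]
opening: 0.0167
grip_force: 61.0
```

Run:
```python
from h import *
go(.5525,-.0663,.11,-.1035+np.pi/2)
s=get_image("side");p,R=tool();o=np.array([228,135])
cv2.imwrite("pics/c5.png",cv2.resize(s["img"][135:205,228:298],None,fx=8,fy=8,interpolation=cv2.INTER_CUBIC))
yv=R.as_matrix()[:,1];a=np.arctan2(yv[1],yv[0]);a=a-np.pi/2 if a>0 else a+np.pi/2
q=lambda X:((proj(s,X)-o+.5)*8-.5).round(0).tolist()
br=[p[0],p[1],a];z=(p[2]-.0517)*1000
print("bridge",br,z,q(w(br,[(-50,45,8+z),(50,45,8+z),(-78,66,34+z),(78,66,34+z)])))
print("base d=0: cone block front top corners, groove front top, bed", q(w([.5507,-.0661,-.1035],[(-74,61,36),(-26,61,36),(28,62,36),(72,62,36),(-75,62,20),(75,62,20)])))
print("bed",q(w([.5507,-.0661,-.1035],[(-95,75,0),(95,75,0)])))
```

```text
t 4.4 p [ 0.5544 -0.0645  0.1197] F [ 1.   0.3 -8.6] q [-0.25 -0.01  1.87 -0.    1.28 -1.72]
row [-0.0004, 0.0012, 0.0018, 0.0059, -0.0066, 0.0323]
bridge [np.float64(0.5553373466129816), np.float64(-0.06493184658949179), np.float64(-0.09811221849437035)] 69.24304826670821 [[372.0, 304.0], [90.0, 310.0], [454.0, 257.0], [4.0, 267.0]]
base d=0: cone block front top corners, groove front top, bed [[453.0, 426.0], [318.0, 428.0], [167.0, 432.0], [43.0, 434.0], [456.0, 467.0], [37.0, 474.0]]
bed [[514.0, 533.0], [-19.0, 542.0]]
```

View pics/c5.png

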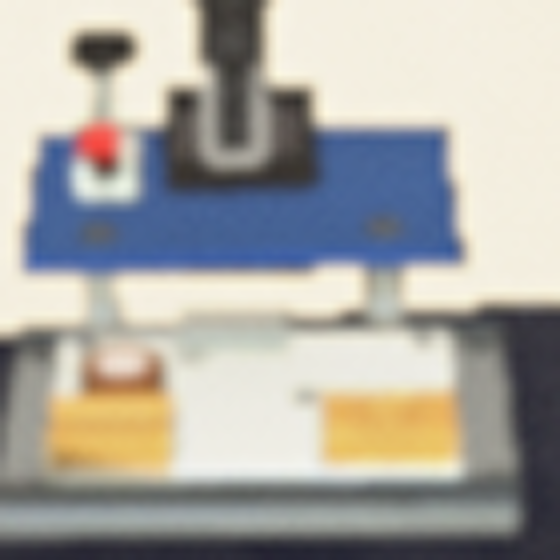

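Blocks appear at columns 47–172 and 322–460, and the feet at about 103 and 384. Both cameras agree that the bridge centre sits about (−1.6, −2.5) mm from the TCP, so the TCP target is about (.5537, −.064). I'll lower in stages.

Call:
carry_out([
  [0, 0, 0.001, 0.003, 0.002, 0.03, 1],
  [0, 0, 0.001, 0.003, 0.002, 0.06, 1],
  [0, 0, 0.001, 0.003, 0.002, 0.085, 1],
  [0, 0, 0.001, 0.003, 0.002, 0.085, 1],
  [0, 0, 0.001, 0.003, 0.002, 0.085, 1],
])

```text
t: 4.95
tool_pos: [0.5541, -0.0651, 0.0944]
tool_rot: [0.161, 3.133, -0.003]
contact_force: [-0.1, 0.2, -8.3]
opening: 0.0167
grip_force: 61.0
```

Run:
```python
from h import *
for i in range(3):
    go(.5537,-.064,.082,-.1035+np.pi/2); get_image("side")
s=get_image("side");p,R=tool();o=np.array([228,135])
cv2.imwrite("pics/c6.png",cv2.resize(s["img"][135:205,228:298],None,fx=8,fy=8,interpolation=cv2.INTER_CUBIC))
q=lambda X:((proj(s,X)-o+.5)*8-.5).round(0).tolist()
z=(p[2]-.0517)*1000
for dx,dy in((0,0),(-.0048,-.0025)):
    br=[p[0]+dx,p[1]+dy,-.1035]
    print(p,z,"balls ctr",q(w(br,[(-50,45,8+z),(50,45,8+z)])),"plate front bottom/top,back top",q(w(br,[(-78,66,30+z),(78,66,30+z),(-78,66,38+z),(78,66,38+z),(-78,-66,38+z),(78,-66,38+z)])))
```

```text
t 4.95 p [ 0.5541 -0.0651  0.0944] F [-0.1  0.2 -8.3] q [-0.25  0.02  1.89 -0.    1.23 -1.72]
row [-0.0005, 0.0016, 0.0002, 0.0018, 0.0037, 0.0415]
t 5.0 p [ 0.5545 -0.0652  0.095 ] F [ 0.6  0.4 -8.5] q [-0.25  0.02  1.89 -0.    1.23 -1.72]
row [-0.0005, 0.0019, 0.0002, 0.0033, 0.0039, 0.0434]
t 5.05 p [ 0.5547 -0.0653  0.0954] F [ 0.3 -1.1 -8. ] q [-0.25  0.02  1.89 -0.    1.23 -1.72]
row [-0.0006, 0.0021, 0.0002, 0.0041, 0.004, 0.0445]
[ 0.55480932 -0.0652819   0.09554548] 43.845482183120474 balls ctr [[373.0, 369.0], [94.0, 374.0]] plate front bottom/top,back top [[454.0, 335.0], [8.0, 343.0], [454.0, 314.0], [7.0, 322.0], [439.0, 176.0], [30.0, 183.0]]
[ 0.55480932 -0.0652819   0.09554548] 43.845482183120474 balls ctr [[386.0, 365.0], [107.0, 370.0]] plate front bottom/top,back top [[467.0, 332.0], [22.0, 340.0], [467.0, 311.0], [21.0, 319.0], [451.0, 173.0], [43.0, 180.0]]
```

View pics/c6.png

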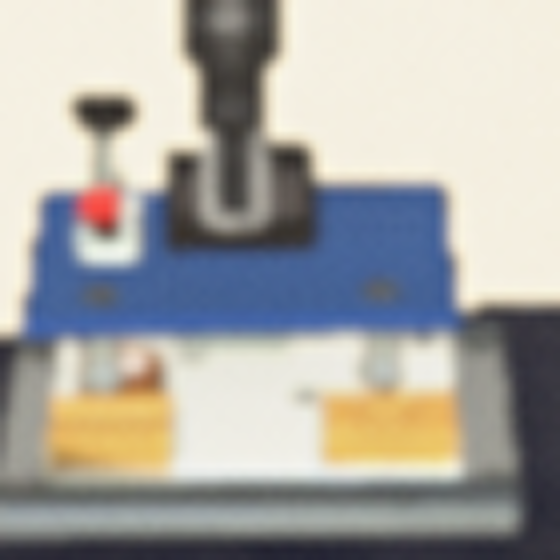

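Run:
```python
from h import *
go(.5525,-.064,.090,-.1035+np.pi/2)
```

```text
t 5.15 p [ 0.5548 -0.0653  0.0955] F [ 0.7 -0.  -7.9] q [-0.25  0.01  1.89 -0.    1.23 -1.72]
row [-0.0006, 0.0022, 0.0003, 0.0082, 0.0035, 0.0184]
```

Call:
carry_out([
  [-0.0005, 0.002, 0, 0.008, 0.0035, 0, 1],
  [-0.0005, 0.002, 0, 0.008, 0.0035, 0.01, 1],
  [-0.0005, 0.002, 0, 0.008, 0.0035, 0.018, 1],
  [-0.0005, 0.002, 0, 0.008, 0.0035, 0.018, 1],
  [-0.0005, 0.002, 0, 0.008, 0.0035, 0.018, 1],
])

```text
t: 5.65
tool_pos: [0.552, -0.0638, 0.0893]
tool_rot: [-0.161, -3.137, -0.0]
contact_force: [0.4, -0.7, -8.3]
opening: 0.0165
grip_force: 61.1
```

Call:
carry_out([
  [0, 0, 0, 0, 0, 0.005, 1],
  [0, 0, 0, 0, 0, 0.01, 1],
  [0, 0, 0, 0, 0, 0.01, 1],
])

```text
t: 5.95
tool_pos: [0.5519, -0.0638, 0.0863]
tool_rot: [-0.161, -3.137, -0.0]
contact_force: [1.2, -0.6, -8.7]
opening: 0.0171
grip_force: 61.1
```

Call:
carry_out([
  [0, 0, 0, 0, 0, 0.004, 1],
  [0, 0, 0, 0, 0, 0.007, 1],
  [0, 0, 0, 0, 0, 0.007, 1],
])

```text
t: 6.25
tool_pos: [0.5521, -0.064, 0.0844]
tool_rot: [-0.161, -3.137, 0.0]
contact_force: [-0.0, -0.5, -8.3]
opening: 0.0164
grip_force: 61.2
```

Call:
carry_out([
  [0, 0, 0, 0, 0, 0.003, 1],
  [0, 0, 0, 0, 0, 0.005, 1],
  [0, 0, 0, 0, 0, 0.005, 1],
])

```text
t: 6.55
tool_pos: [0.5526, -0.0644, 0.0835]
tool_rot: [0.161, 3.137, -0.002]
contact_force: [-0.3, -2.0, -6.2]
opening: 0.0169
grip_force: 61.4
```

Call:
carry_out([
  [0, 0, 0, 0, -0.003, 0.001, 1],
  [0, 0, 0, 0, -0.003, 0.003, 1],
  [0, 0, 0, 0, -0.003, 0.004, 1],
  [0, 0, 0, 0, -0.003, 0.004, 1],
])

```text
t: 6.95
tool_pos: [0.5526, -0.0652, 0.0824]
tool_rot: [0.161, 3.136, -0.001]
contact_force: [0.3, -4.4, -4.1]
opening: 0.0167
grip_force: 61.8
```

Call:
carry_out([
  [0, 0, 0, 0, -0.004, 0.001, 1],
  [0, 0, 0, 0, -0.006, 0.002, 1],
  [0, 0, 0, 0, -0.006, 0.002, 1],
  [0, 0, 0, 0, -0.006, 0.002, 1],
])

```text
t: 7.35
tool_pos: [0.5528, -0.0659, 0.0823]
tool_rot: [0.161, 3.136, 0.002]
contact_force: [1.4, 2.9, 3.3]
opening: 0.0168
grip_force: 62.7
```

Call:
carry_out([
  [0, 0, 0, 0, 0.001, 0, 0.6],
  [0, 0, 0, 0, 0.001, 0, 0.4],
  [0, 0, 0, 0, 0.001, 0, 0],
  [0, 0, 0, 0, 0.001, 0, -0.5],
  [0, 0, 0, 0, 0.001, 0, -0.5],
])

```text
t: 7.85
tool_pos: [0.5516, -0.0664, 0.0808]
tool_rot: [-0.161, -3.136, 0.0]
contact_force: [0.2, -0.0, -0.4]
opening: 0.0643
grip_force: 0.0
```

Call:
carry_out([
  [0, 0, 0, 0, 0, -0.05, -0.5],
  [0, 0, 0, 0, 0, -0.15, -0.5],
  [0, 0, 0, 0, 0, -0.3, -0.5],
  [0, 0, 0, 0, 0, -0.4, -0.5],
  [0, 0, 0, 0, 0, -0.4, -0.5],
])

```text
t: 8.35
tool_pos: [0.5553, -0.0671, 0.2091]
tool_rot: [0.16, 3.126, -0.004]
contact_force: [0.7, 0.2, 0.1]
opening: 0.064
grip_force: 0.0
```

Run:
```python
from h import *
o=get_obs();print(o["tool_pos"],o["contact_force"],o["opening"])
f=lambda x:cv2.resize(x,(400,400),interpolation=cv2.INTER_CUBIC)
t=get_image("top");s=get_image("side")
cv2.imwrite("pics/c7.png",cv2.hconcat([f(t["img"][162:262,275:375]),f(s["img"][130:210,223:303])]))
q=lambda d,o,k,P:((proj(d,P)-o+.5)*k-.5).round(0).tolist()
P=w([.5525,-.0661,-.1035],[(78,66,68.3),(78,-66,68.3),(-78,-66,68.3),(-78,66,68.3),(48,0,127.3),(48,51,107.3)])
print(q(t,[275,162],4,P));print(q(s,[223,130],5,P))
```

```text
[ 0.55534187 -0.06713682  0.20913429] [0.72501214 0.19503369 0.12190085] 0.06397521796816469
[[140.0, 67.0], [331.0, 88.0], [314.0, 316.0], [118.0, 294.0], [250.0, 106.0], [166.0, 103.0]]
[[35.0, 248.0], [49.0, 159.0], [303.0, 155.0], [313.0, 243.0], [89.0, 106.0], [86.0, 172.0]]
```

View pics/c7.png

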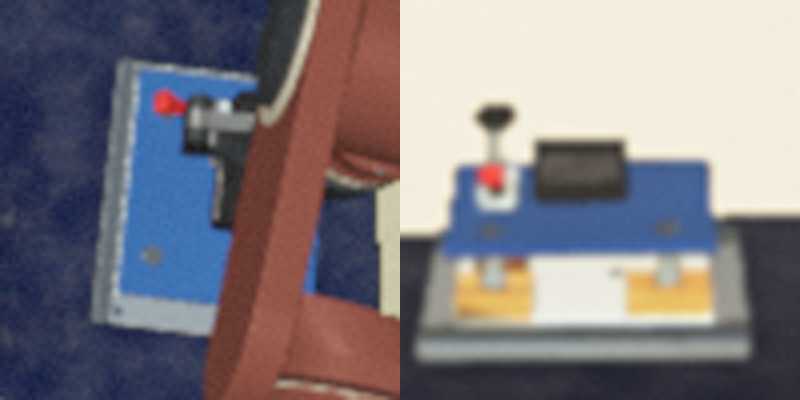

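The bridge looks home: feet sunk into the blocks, plate level. Next is the knob.

Run:
```python
from h import *
b=[.5513,-.0662,-.1035];P=w(b,[(48,0,127.3),(48,51,107.3),(48,59,82.3)]);print(P)
go(P[0,0],P[0,1],.150,-.1035+np.pi/2)
```

```text
[[ 0.59904314 -0.07115914  0.1273    ]
 [ 0.60431222 -0.02043205  0.1073    ]
 [ 0.60513874 -0.01247486  0.0823    ]]
t 8.45 p [ 0.5526 -0.0665  0.2031] F [-0.2  0.3 -0.9] q [-0.25 -0.09  1.8  -0.    1.43 -1.72]
row [-0.0002, 0.0008, 0.0003, -0.1553, 0.0004, 0.1774]
```

Call:
carry_out([
  [0, 0, 0, -0.08, 0, 0, 1],
  [0, 0, 0, -0.155, 0, 0, 1],
  [0, 0, 0, -0.155, 0, 0.06, 1],
  [0, 0, 0, -0.155, 0, 0.12, 1],
  [0, 0, 0, -0.155, 0, 0.12, 1],
], force=30)

```text
t: 8.95
tool_pos: [0.5951, -0.0703, 0.1597]
tool_rot: [-0.161, -3.128, -0.003]
contact_force: [-0.0, -0.2, -0.3]
opening: -0.0001
grip_force: 0.0
```

Run:
```python
from h import *
get_image("top")
get_image("top")
go(.5990,-.0712,.130,-.1035+np.pi/2);print(get_obs()["opening"])
```

```text
t 9.05 p [ 0.5971 -0.0708  0.1636] F [-0.1  0.2  0.2] q [-0.24  0.05  1.73 -0.    1.36 -1.71]
row [0.0001, -0.0012, 0.0003, -0.0069, -0.0008, 0.1118]
-3.7417052392955166e-05
```

Call:
carry_out([
  [0, -0.001, 0, -0.007, 0, 0.04, 1],
  [0, -0.001, 0, -0.007, 0, 0.08, 1],
  [0, -0.001, 0, -0.007, 0, 0.11, 1],
  [0, -0.001, 0, -0.007, 0, 0.11, 1],
])

```text
t: 9.45
tool_pos: [0.5988, -0.0709, 0.1297]
tool_rot: [-0.161, -3.136, -0.001]
contact_force: [-0.9, -0.9, 0.3]
opening: 0.0
grip_force: 0.0
```

Call:
carry_out([
  [0, 0, 0, 0, 0, 0.008, 1],
  [0, 0, 0, 0, 0, 0.015, 1],
  [0, 0, 0, 0, 0, 0.015, 1],
])

```text
t: 9.75
tool_pos: [0.6003, -0.0713, 0.1277]
tool_rot: [0.161, 3.135, -0.0]
contact_force: [-0.1, -0.2, 0.6]
opening: -0.0003
grip_force: 0.0
```

Call:
carry_out([
  [0, 0, 0, 0.002, 0, 0.008, 1],
  [0, 0, 0, 0.002, 0, 0.016, 1],
  [0, 0, 0, 0.002, 0, 0.02, 1],
  [0, 0, 0, 0.002, 0, 0.02, 1],
])

```text
t: 10.15
tool_pos: [0.5999, -0.0712, 0.1218]
tool_rot: [0.161, 3.134, -0.001]
contact_force: [0.2, 0.4, 0.8]
opening: 0.0004
grip_force: 0.5
```

Call:
carry_out([
  [0, 0, 0, 0, 0, 0.003, 1],
  [0, 0, 0, 0, 0, 0.006, 1],
])

```text
t: 10.35
tool_pos: [0.5999, -0.0712, 0.1201]
tool_rot: [0.161, 3.134, -0.001]
contact_force: [1.4, -0.1, 1.4]
opening: -0.0003
grip_force: 0.8
```

Call:
carry_out([
  [0, 0, 0, 0, 0, 0.003, 1],
  [0, 0, 0, 0, 0, 0.006, 1],
])

```text
t: 10.55
tool_pos: [0.5999, -0.0712, 0.1181]
tool_rot: [0.161, 3.134, -0.001]
contact_force: [1.0, -0.8, 0.7]
opening: 0.0001
grip_force: 0.8
```

Call:
carry_out([
  [0, 0, 0, 0, 0, 0.003, 1],
  [0, 0, 0, 0, 0, 0.006, 1],
])

```text
t: 10.75
tool_pos: [0.5998, -0.0712, 0.1162]
tool_rot: [0.161, 3.135, -0.0]
contact_force: [1.3, 0.1, 1.3]
opening: -0.0001
grip_force: 0.8
```

Call:
carry_out([
  [0, 0, 0, 0, 0, 0.003, 1],
  [0, 0, 0, 0, 0, 0.006, 1],
])

```text
t: 10.95
tool_pos: [0.5997, -0.0712, 0.1144]
tool_rot: [0.161, 3.135, -0.0]
contact_force: [0.8, -0.5, 1.0]
opening: -0.0001
grip_force: 0.8
```

Call:
carry_out([
  [0, 0, 0, 0, 0, 0.003, 1],
  [0, 0, 0, 0, 0, 0.006, 1],
])

```text
t: 11.15
tool_pos: [0.5997, -0.0711, 0.1126]
tool_rot: [0.161, 3.135, -0.0]
contact_force: [0.4, -0.4, 1.0]
opening: 0.0001
grip_force: 0.8
```

Call:
carry_out([
  [0, 0, 0, 0, 0, 0.003, 1],
  [0, 0, 0, 0, 0, 0.006, 1],
])

```text
t: 11.35
tool_pos: [0.5997, -0.0712, 0.1108]
tool_rot: [0.161, 3.135, -0.0]
contact_force: [0.8, -1.5, 1.7]
opening: 0.0001
grip_force: 0.8
```

Call:
carry_out([
  [0, 0, 0, 0, 0, 0.003, 1],
  [0, 0, 0, 0, 0, 0.005, 1],
])

```text
t: 11.55
tool_pos: [0.5997, -0.0711, 0.1092]
tool_rot: [0.161, 3.135, -0.0]
contact_force: [0.8, -0.1, 0.8]
opening: 0.0002
grip_force: 0.8
```

Run:
```python
from h import *
F=[]
for i in range(4): F.append(get_obs()["contact_force"]);s=get_image("side")
o=get_obs();print(np.mean(F,0),o["tool_pos"])
cv2.imwrite("pics/c8.png",cv2.resize(s["img"][125:200,223:303],None,fx=8,fy=8,interpolation=cv2.INTER_CUBIC))
```

```text
[ 1.01259981 -0.0069456   1.09073586] [ 0.59945752 -0.07109522  0.10911433]
```

View pics/c8.png

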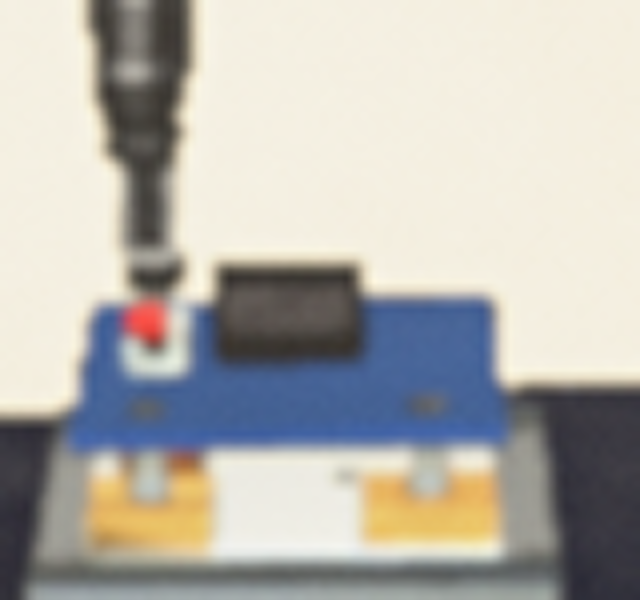

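The knob (crop pixel 155,270) is moving down under the fingertip, with the bridge still seated. I'll keep pushing.

Call:
carry_out([
  [0, 0, 0, 0, 0, 0.003, 1],
  [0, 0, 0, 0, 0, 0.004, 1],
])

```text
t: 11.95
tool_pos: [0.5996, -0.0711, 0.1081]
tool_rot: [0.161, 3.135, -0.0]
contact_force: [-0.1, 0.6, 1.6]
opening: 0.0001
grip_force: 1.1
```

Call:
carry_out([
  [0, 0, 0, 0, 0, 0.003, 1],
  [0, 0, 0, 0, 0, 0.004, 1],
])

```text
t: 12.15
tool_pos: [0.5996, -0.0711, 0.107]
tool_rot: [0.161, 3.135, -0.0]
contact_force: [-1.2, 0.1, 3.0]
opening: 0.0003
grip_force: 1.4
```

Call:
carry_out([
  [0, 0, 0, 0, 0, 0.002, 1],
  [0, 0, 0, 0, 0, 0.003, 1],
])

```text
t: 12.35
tool_pos: [0.5997, -0.0711, 0.1063]
tool_rot: [0.161, 3.135, -0.0]
contact_force: [-1.8, -0.4, 5.2]
opening: -0.0002
grip_force: 2.5
```

Call:
carry_out([
  [0, 0, 0, 0, 0, 0.002, 1],
  [0, 0, 0, 0, 0, 0.003, 1],
])

```text
t: 12.55
tool_pos: [0.5999, -0.0712, 0.1061]
tool_rot: [0.161, 3.135, -0.0]
contact_force: [-2.8, 0.5, 7.7]
opening: 0.0001
grip_force: 3.9
```

Call:
carry_out([
  [0, 0, 0, 0, 0, -0.01, 1],
  [0, 0, 0, 0, 0, -0.08, 1],
  [0, 0, 0, 0, 0, -0.12, 1],
  [0, 0, 0, 0, 0, -0.12, 1],
])

```text
t: 12.95
tool_pos: [0.601, -0.0715, 0.1434]
tool_rot: [0.161, 3.13, -0.002]
contact_force: [-0.1, -0.8, 0.9]
opening: 0.0
grip_force: 0.0
```

Run:
```python
from h import *
P=w([.5518,-.0662,-.1035],[(48,54,120)])[0];print(P)
go(*P,-.1035+np.pi/2)
```

```text
[ 0.60512216 -0.01744811  0.12      ]
t 12.95 p [ 0.601  -0.0715  0.1434] F [-0.1 -0.8  0.9] q [-0.24  0.07  1.74  0.    1.32 -1.71]
row [-0.0002, 0.0023, 0.0003, 0.0055, 0.1807, 0.0779]
```

Call:
carry_out([
  [0, 0.001, 0, 0, 0.09, 0, 1],
  [0, 0.001, 0, 0, 0.18, 0, 1],
  [0, 0.001, 0, 0, 0.18, 0.03, 1],
  [0, 0.001, 0, 0, 0.18, 0.06, 1],
  [0, 0.001, 0, 0, 0.18, 0.06, 1],
])

```text
t: 13.45
tool_pos: [0.6035, -0.0178, 0.1202]
tool_rot: [-0.162, -3.132, -0.0]
contact_force: [-0.1, 0.6, -0.9]
opening: -0.0001
grip_force: 0.0
```

Run:
```python
from h import *
go(.6051,-.0174,.12,-.1035+np.pi/2);go(.6051,-.0174,.0888,-.1035+np.pi/2)
```

```text
t 13.45 p [ 0.6035 -0.0178  0.1202] F [-0.1  0.6 -0.9] q [-0.15  0.1   1.76 -0.    1.29 -1.62]
row [-0.0001, -0.0016, 0.0001, -0.0053, 0.002, 0.0005]
t 13.45 p [ 0.6035 -0.0178  0.1202] F [-0.1  0.6 -0.9] q [-0.15  0.1   1.76 -0.    1.29 -1.62]
row [-0.0001, -0.0016, 0.0001, -0.0058, 0.002, 0.1045]
```

Call:
carry_out([
  [0, -0.001, 0, -0.004, 0.002, 0.015, 1],
  [0, -0.001, 0, -0.004, 0.002, 0.03, 1],
  [0, -0.001, 0, -0.004, 0.002, 0.045, 1],
  [0, -0.001, 0, -0.004, 0.002, 0.06, 1],
])

```text
t: 13.85
tool_pos: [0.6069, -0.0171, 0.1054]
tool_rot: [0.162, 3.134, 0.0]
contact_force: [0.6, 1.1, 1.9]
opening: 0.0
grip_force: 0.8
```

Call:
carry_out([
  [0, 0, 0, 0, 0, 0.008, 1],
  [0, 0, 0, 0, 0, 0.016, 1],
  [0, 0, 0, 0, 0, 0.022, 1],
])

```text
t: 14.15
tool_pos: [0.6065, -0.017, 0.0984]
tool_rot: [0.161, 3.135, -0.0]
contact_force: [0.6, 1.0, 0.6]
opening: 0.0004
grip_force: 0.5
```

Call:
carry_out([
  [0, 0, 0, 0, 0, 0.008, 1],
  [0, 0, 0, 0, 0, 0.016, 1],
  [0, 0, 0, 0, 0, 0.016, 1],
])

```text
t: 14.45
tool_pos: [0.6062, -0.017, 0.0932]
tool_rot: [0.161, 3.135, -0.001]
contact_force: [-0.1, -0.1, 0.3]
opening: 0.0001
grip_force: 0.0
```

Call:
carry_out([
  [0, 0, 0, 0, 0, 0.004, 1],
  [0, 0, 0, 0, 0, 0.008, 1],
  [0, 0, 0, 0, 0, 0.008, 1],
])

```text
t: 14.75
tool_pos: [0.6064, -0.017, 0.0912]
tool_rot: [0.161, 3.135, -0.0]
contact_force: [-0.2, -0.2, -0.2]
opening: 0.0002
grip_force: 0.0
```

Call:
carry_out([
  [0, 0, 0, 0, 0, 0.003, 1],
  [0, 0, 0, 0, 0, 0.003, 1],
])

```text
t: 14.95
tool_pos: [0.6065, -0.017, 0.0903]
tool_rot: [0.161, 3.135, -0.0]
contact_force: [-0.5, 0.4, 0.1]
opening: 0.0
grip_force: 0.1
```

Call:
carry_out([
  [0, 0, 0, 0, 0, 0.003, 1],
  [0, 0, 0, 0, 0, 0.004, 1],
])

```text
t: 15.15
tool_pos: [0.6065, -0.0169, 0.0892]
tool_rot: [0.161, 3.135, -0.0]
contact_force: [-0.4, 0.9, 0.5]
opening: 0.0004
grip_force: 0.3
```

Call:
carry_out([
  [0, 0, 0, 0, 0, 0.003, 1],
  [0, 0, 0, 0, 0, 0.004, 1],
])

```text
t: 15.35
tool_pos: [0.6068, -0.0169, 0.0887]
tool_rot: [0.161, 3.134, 0.0]
contact_force: [0.3, 0.3, 4.4]
opening: 0.0001
grip_force: 2.1
```

Call:
carry_out([
  [0, 0, 0, 0, 0, 0.003, 1],
  [0, 0, 0, 0, 0, 0.003, 1],
])

```text
t: 15.55
tool_pos: [0.607, -0.0169, 0.0883]
tool_rot: [0.161, 3.134, 0.0]
contact_force: [-1.5, 1.3, 6.8]
opening: 0.0001
grip_force: 3.1
```

Rigid at z = 0.0883, where the stop was predicted at 0.0888. I'll retreat and check by numbers.

Call:
carry_out([
  [0, 0, 0, 0, 0, -0.02, 1],
  [0, 0, 0, 0, 0, -0.15, 1],
  [0, 0, 0, 0, 0, -0.3, 1],
  [0, 0, 0, 0, 0, -0.45, 1],
  [0, 0, 0, 0, 0, -0.45, 1],
])

```text
t: 16.05
tool_pos: [0.61, -0.0177, 0.2312]
tool_rot: [0.16, 3.12, -0.003]
contact_force: [0.8, -0.1, 0.4]
opening: -0.0001
grip_force: 0.0
```

Call:
carry_out([
  [0, 0, 0, 0.1, 0.15, 0, 1],
  [0, 0, 0, 0.2, 0.3, 0, 1],
  [0, 0, 0, 0.3, 0.45, 0, 1],
  [0, 0, 0, 0.4, 0.6, 0, 1],
  [0, 0, 0, 0.4, 0.6, 0, 1],
])

```text
t: 16.55
tool_pos: [0.5029, 0.1772, 0.2211]
tool_rot: [0.155, 3.136, 0.0]
contact_force: [1.9, -1.5, 0.1]
opening: -0.0003
grip_force: 0.0
```

Run:
```python
from h import *
b=[.5513,-.0662,-.1035]
T=cv2.imread("pics/top0.png");S=cv2.imread("pics/side0.png")
o=get_obs();print(o["t"],o["tool_pos"],o["contact_force"])
for n,(x0,x1,y0,y1) in(("side",(220,310,120,205)),("top",(285,372,165,255))):
    d=get_image(n);i=d["img"][y0:y1,x0:x1];h=cv2.cvtColor(i,cv2.COLOR_BGR2HSV)
    cen=lambda m:(np.argwhere(m)[:,::-1].mean(0)+[x0,y0],m.sum()) if m.any() else None
    print(n,"red",cen(((h[...,0]<8)|(h[...,0]>172))&(h[...,1]>170)&(h[...,2]>90)))
    bl=((h[...,0]>95)&(h[...,0]<120)&(h[...,1]>120)&(h[...,2]>110)).astype("u1")
    c=max(cv2.findContours(bl,0,2)[0],key=cv2.contourArea);print(" blue rect",cv2.minAreaRect(c+np.array([x0,y0],"i4")))
    print(" pred tip down/up",proj(d,w(b,[(48,59,82.3),(48,51,107.3)])).round(1).tolist())
    P=proj(d,w(b,[(78,66,68.3),(78,-66,68.3),(-78,-66,68.3),(-78,66,68.3)]));print(" pred rect",cv2.minAreaRect(P.astype("f4")))
```

```text
16.55 [0.50291635 0.17724989 0.22107994] [ 1.85093999 -1.45527676  0.10605468]
side red (array([241.11111111, 172.88888889]), np.int64(9))
 blue rect ((258.3809814453125, 171.4067840576172), (16.315458297729492, 53.07309341430664), 88.78113555908203)
 pred tip down/up [[240.5, 173.3], [240.3, 164.0]]
 pred rect ((257.59564208984375, 169.75454711914062), (17.622573852539062, 55.59867858886719), 88.97526550292969)
top red (array([317.02631579, 189.05263158]), np.int64(38))
 blue rect ((331.3581848144531, 209.88290405273438), (48.59125518798828, 56.52399826049805), 5.856013774871826)
 pred tip down/up [[311.9, 189.0], [316.3, 187.8]]
 pred rect ((331.441650390625, 209.93695068359375), (49.263641357421875, 57.81117248535156), 5.471861839294434)
```

```bash
python3 -c "
from station import *
print(finish_job())"
```

```text
the job is handed in; nothing more can be done
None
```

I handed the job in at about 16.6 s. The bridge is set home on the base, the probe is pushed down onto the sample until rigid, and the red lever is at its stop. The final camera check matched the expected bridge pose and lever position; no verdict was returned, and I did not re-measure the three bystanders.

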